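Set the last tier collar of a laboratory shaker to the setting gauge

TASK

The upper tray of this shaker must sit level on the four knurled collars, but one of the two front collars stands too high. Slip the horseshoe setting gauge round that collar's threaded rod, standing flat on the platform, then spin the collar down until it nips the gauge, firm enough to feel but not forced, and take the hand off it. Draw the gauge out again without shifting the collar, set it down on the bench clear of the shaker, and leave the other things on the bench where they are.

Things in the scene. Friction and masses are not known exactly. Their poses are not given: they have to be found in the camera images.
- shaker: Orbital shaker, white, red front panel facing the robot; fixed, does not move. Origin on the bench under its centre; x to its rear, y to the left seen from the panel, z up. Platform on top 240 mm (x) by 220 mm (y), surface 100 mm above the bench. Four threaded rods stand at x +-65, y +-60 mm, each with a knurled collar; three collars are set, undersides 30 mm above the platform, and do not turn.
- rod_foot (a point): Foot of the rod whose collar is to be set: on the rod's axis, at the platform surface. It is the left or the right of the two front rods (x = -65 mm on the shaker).
- rod_top (a point): Upper end of the same rod, 75 mm above the platform; rod 12 mm thick, all four alike. With the collar down on the gauge the rod stands 25 mm out of it: a gripper pointing straight down can close its fingertips on the collar with the rod between the fingers.
- collar: The collar to set, 40 mm in diameter, 20 mm high: a threaded hub with a nylon face below, in a knurled grip sleeve (17 mm high). Origin on the rod's axis at its underside, z up; it starts 33.4 to 34.8 mm above the platform. Right-hand thread, 8 mm per turn: clockwise from above lowers it, 1.27 mm per radian. It stays where it is left; only turning moves it along the rod.
- collar_top (a point): Centre of the collar's upper face. The sleeve sits on a rubber bush, 0.8 N m per rad: it winds up a little and springs back when let go; the hub stays. Free drag 0.06 N m. Bearing on the gauge, the torque grows by 0.006 to 0.01 N m per newton of nip; 0.1 rad more turns in about 4 N, and a light nip is 5 to 12 N. Grip it 2 to 4 mm above its underside, clear of the gauge.
- gauge: Loose steel horseshoe gauge with a black grip, 30 mm high everywhere, about 200 g, standing flat on the bench. Origin on its underside at the slot's centre, where the rod comes; +x points to the grip, z up. Fork 44 mm wide (y), slot 18 mm wide, its bottom at x = +10 mm. It enters round the rod from any free side, under the raised collar with 3.4 to 4.8 mm to spare.
- slot_mouth (a point): Middle of the slot's open end, on the gauge's underside, 27 mm from the gauge's origin in its -x direction, between the flared tips of the fork.
- gauge_grip (a point): Where to hold the gauge: middle of the black grip, x = +84 mm on the gauge, 15 mm above its underside. The grip is 14 mm wide (y) and runs from x = 56 to 106 mm; a 12 mm neck joins it to the fork. The balance point is near x = +14 mm.
- tube_rack: Orange microtube rack, 66 by 116 mm, 43 mm high, loose, to be left alone. Origin under its centre.
- timer: Small white laboratory timer, 50 by 64 mm, 20 mm high, loose, to be left alone. Origin under its centre.
- bottle: Glass jar with a blue cap, 64 mm in diameter, 110 mm high, loose, to be left alone. Origin under its centre.

How it is judged:
By the outcome, as a careful person would: the job done as asked, in the order asked, and still so for the second after the job is handed in, with the robot touching nothing.
It also fails if it takes over 72 s, if anything falls off the work surface, if the arm or the gripper's body presses on something with over 40 N, if the wrist force passes 120 N, or if a joint passes its speed limit or range.

ROBOT

A 6-joint arm with a two-finger parallel gripper is mounted at the origin on the work surface. World frame = base frame: x ahead of the robot, y to its left, z up, the work surface at z = 0. Lengths are in mm, angles in degrees, forces in N, time in s.
With the tool pointing down it reaches from about 350 to 850 mm from the base axis. Payload 8.1 kg.
Tool frame: the origin (TCP) lies midway between the tips of the shut fingers; the grasp point (between the pads) lies grip_depth behind it (grip_depth is the distance from the TCP to the grasp point, in mm); z points along the fingers, y is the line along which they close (so a half turn about z gives the same grasp; the last joint's range is limited). The gripper opens to 85 mm and grips with 20 to 120 N. Pads are 22 mm wide; open, the fingers measure 114 mm over their backs; the gripper's body (76 mm by 85 mm) begins 54 mm behind the grasp point. The pads swing forward as they close: fully open they stand 13 mm farther back than shut.
Start: joints at [62.2, 7.471, 85.268, -0, 87.261, -4.893], TCP at [233.52, 552.697, 205.592] pointing down, gripper open.
Joint ranges: [-169.43, 169.43], [-51.17, 129.36], [1.28, 143.12], [-76.62, 256.62], [0, 156.53], [-152.29, 152.29]. Speed limits (degrees/s): [136.94, 136.94, 159.86, 180, 180, 180].

INTERFACE

Orientations are given as [roll, pitch, yaw] about the fixed x, y, z axes, in that order (R = Rz(yaw) Ry(pitch) Rx(roll)).
In Python, from bench import sense, snapshot, hand_in, grip_depth gives the robot as it stands. The module is installed in compiled form; this text tells all that it offers.
- The arm moves only by the tool apply_moves, never from a script. Its argument "series" is text: rows parted by semicolons, each of 5 numbers parted by spaces: the shift along the tool's x, y, z each as a share of 0.3 m, from -1 to 1, then the turn about the tool's z as a share of 2 rad, from -1 to 1, then the gripper's target within -1 to 1 (shut at 1, half-way at 0, fully open at -1). In form: tx ty tz twist gripper; .... A call has 1 to 5 rows; each row shifts and turns the commanded pose from where the row before left it, along the tool's axes as they then stand; what a row does not reach is not made up. A row lasts 1/12 s, in which the tool goes at most 41.7 mm and 7.16 degrees, less where a joint would pass 70% of its speed; a pose out of reach is approached as far as the arm can. A call with a number of a shift or a turn outside -1 to 1 is refused whole. A call with a gripper value outside its range is refused whole. The fingers move at their own pace and stop on an object; "squeeze" is the grip in N (left out, the last holds). Time passes only in rows, so rows that do not move let the fingers close. It gives the time, the measured TCP pose, the force, the opening and the grip force at its end, in the units of the state.
- sense(): the state, without advancing time (a new reading comes with each control period).
- snapshot(name): name is "scene" or "top" or "wrist"; returns a dict with "frame" (384x512x3 uint8, blue, green, red), "depth" (384x512 float32, mm along the optical axis (not along the pixel's ray), 0 where there is no reading), "intrinsics" (3x3 intrinsics, pixels), "extrinsics" (4x4, takes a point from camera to world coordinates); the wrist camera has in their place "tool_from_camera" (4x4, takes a point from camera to tool coordinates, whose origin is the TCP and whose axes are the flange's). Camera axes: x right, y down, z forward; pixel columns grow to the right and rows downward; lengths in mm; the calibration is good to about 2 mm. A picture is of the moment at which its call begins: read the wrist's pose just before it.
- hand_in(): hands the job in; it is judged then, once.
The state is a dict: "time": time; "joint_pos": joint angles; "qd": joint speeds; "joint_efforts": joint torques, N m; "tool_pos": TCP position; "tcp_rot": TCP orientation; "ft_force": force on the tool from outside, world axes, zero at the start; "wrist_torque": the same for the moment, N m; "finger_gap": finger opening in mm; "grip_force": force on a finger pad.
Only numpy, scipy, OpenCV 4.12 (cv2) and the standard library are available. Lean on these libraries where they do the work, as an engineer would, in place of code of your own. Each camera call takes 0.05 s, during which the arm holds its last target. There are 200 camera calls.

## Working session

There is one attempt and no reset: what is moved stays moved. The work goes in short steps, Python scripts to look and compute and a tool call to move; the robot and the scene stay as the last step left them, time stands still between calls to the robot, and variables do not carry over. Pictures are saved under pics/ and viewed, at most 10 in all, crops included, and the job is handed in when it is done.

Besides the shell and the picture viewer there is one more tool, called after ">>>" as a command line: name --argument value ..., lists and objects as JSON in quotes. apply_moves: Moves the arm, as the interface text tells. Its arguments: {"type":"object","properties":{"series":{"type":"string"},"squeeze":{"type":"number"}},"required":["series"]}

```bash
mkdir -p pics; cat > h.py <<'E'
import numpy as np,cv2
from bench import sense,snapshot,grip_depth
def cloud(s):
    K=s["intrinsics"];d=s["depth"];v,u=np.indices(d.shape)
    P=np.stack([(u-K[0,2])*d/K[0,0],(v-K[1,2])*d/K[1,1],d,np.ones_like(d)],-1)
    return P@np.array(s["extrinsics"]).T
E
python3 - <<'E'
from h import *
print(sense(),grip_depth)
a=snapshot("scene");b=snapshot("top")
for n,s in(("scene",a),("top",b)):
    cv2.imwrite(f"pics/{n}.png",s["frame"]);np.savez(n,**s)
    print(s["extrinsics"])
E
```

```text
{'time': 0.0, 'joint_pos': array([ 6.21993703e+01,  7.51501703e+00,  8.53271620e+01,  1.21748017e-03,
        8.72620873e+01, -4.89512749e+00]), 'qd': array([ 0.0512383 , -0.03384933, -0.04387626, -0.01998126, -0.0261475 ,
        0.00308871]), 'joint_efforts': array([-3.33688340e-04, -5.69387734e+01, -5.00555134e+01, -1.74591892e-04,
        1.45450851e-02,  1.95545323e-05]), 'tool_pos': array([233.24703752, 552.17622981, 204.5657179 ]), 'tcp_rot': array([-1.79896218e+02, -1.01088179e-02,  1.57094429e+02]), 'ft_force': array([-1.03788417, -0.12771507, -0.72086598]), 'wrist_torque': array([-0.01848746,  0.00984322,  0.04977215]), 'grip_force': 0.0, 'finger_gap': 85.20159030476906} 18.700000000000003
[[ 6.71320326e-01  4.50943127e-01 -5.88200065e-01  1.31596200e+03]
 [ 7.41163586e-01 -4.05920185e-01  5.34701171e-01 -7.21559047e+02]
 [ 2.35753869e-03 -7.94908234e-01 -6.06725096e-01  9.27751669e+02]
 [ 0.00000000e+00  0.00000000e+00  0.00000000e+00  1.00000000e+00]]
[[ 6.67936003e-04 -9.86273624e-01  1.65117812e-01  3.91551797e+02]
 [-9.99993343e-01 -1.25107248e-03 -3.42766313e-03 -2.11424224e+01]
 [ 3.58718809e-03 -1.65114424e-01 -9.86267894e-01  1.07555038e+03]
 [ 0.00000000e+00  0.00000000e+00  0.00000000e+00  1.00000000e+00]]
```

View pics/scene.png

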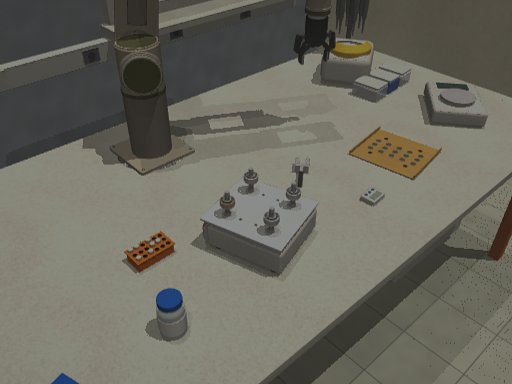

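View pics/top.png

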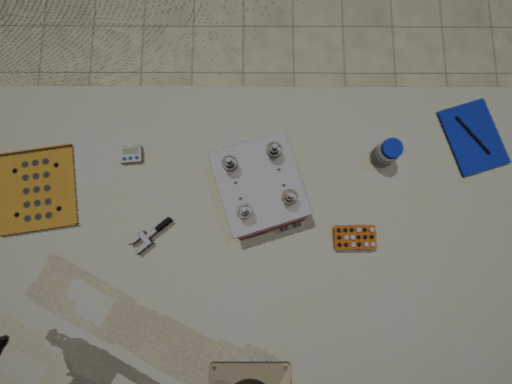

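The top view shows the shaker centred near (260,186), with front rods at (245,212) and (290,198). The gauge fork is at (145,240) with its grip at (165,225), the timer at (131,155), the rack at (355,237) and the bottle at (388,152).

```bash
python3 - <<'E'
from h import *
from scipy import ndimage
s=dict(np.load("top.npz"));P=cloud(s)
print(s["intrinsics"].round(1).tolist())
z=P[...,2]
# platform
m=(z>90)&(z<110);m[:, :200]=0;m[:,320:]=0
l,n=ndimage.label(m);k=np.argmax(np.bincount(l.ravel())[1:])+1
q=P[l==k];print("plat",q[:,:3].mean(0),np.median(q[:,2]),cv2.minAreaRect(q[:,:2].astype(np.float32)))
for u,v in((245,212),(290,198),(230,163),(275,150)):
    w=P[v-14:v+15,u-14:u+15].reshape(-1,4);
    c=w[(w[:,2]>125)&(w[:,2]<160)];r=w[w[:,2]>=162]
    print(u,v,len(c),cv2.minEnclosingCircle(c[:,:2].astype(np.float32)),np.percentile(c[:,2],[10,50,75,90]),len(r),r[:,:3].mean(0) if len(r) else 0, r[:,2].max() if len(r) else 0)
# gauge
m=(z>15)&(z<45);m[:,:115]=0;m[:,190:]=0;m[:200]=0;m[270:]=0
q=P[m];print("gauge",len(q),np.median(q[:,2]),cv2.minAreaRect(q[:,:2].astype(np.float32)))
c=q[:,:2].mean(0);U,S,V=np.linalg.svd(q[:,:2]-c);a=V[0];
if a[0]<0:a=-a
t=(q[:,:2]-c)@a;wv=(q[:,:2]-c)@np.array([-a[1],a[0]])
print(c,a,np.degrees(np.arctan2(a[1],a[0])),np.percentile(t,[0,2,98,100]))
for lo in range(-70,80,10):
    k=(t>=lo)&(t<lo+10)
    if k.any():print(lo,k.sum(),wv[k].min().round(1),wv[k].max().round(1),wv[k].mean().round(1))
f=s["frame"]
big=cv2.resize(f[190:270,110:190],(560,560),interpolation=cv2.INTER_CUBIC)
c2=cv2.resize(f[130:245,200:320],(584,560),interpolation=cv2.INTER_CUBIC)
cv2.imwrite("pics/g.png",big)
E
```

```text
[[374.5, 0.0, 259.1], [0.0, 374.5, 192.5], [0.0, 0.0, 1.0]]
plat [577.17081093 -25.39841461  99.78983836] 99.81759579503563 ((581.5581665039062, -25.292221069335938), (240.7841033935547, 220.24603271484375), 17.434480667114258)
245 212 177 ((501.03094482421875, 12.667886734008789), 19.80537223815918) [135.29220408 139.16436131 151.77796101 153.28201408] 28 [492.89825935   9.90160557 238.15974359] 1075.5503782500887
290 198 166 ((536.9634399414062, -101.71334838867188), 19.924551010131836) [131.75900848 137.99002215 148.68829866 150.54502505] 30 [512.34905724 -87.86685728 323.06828356] 1075.5503782500887
230 163 164 ((625.3469848632812, 51.28474044799805), 20.096925735473633) [132.28764644 141.96784996 148.21426552 150.11141893] 24 [614.36071015  47.53117623 210.40727738] 1075.5503782500887
275 150 161 ((660.8738403320312, -62.879615783691406), 20.133060455322266) [132.43372936 144.00915458 148.51208403 150.02794372] 31 [633.61062253 -58.94451509 259.96017976] 1075.5503782500887
gauge 414 29.397991774206957 ((452.620361328125, 276.93194580078125), (45.08771896362305, 132.88072204589844), 40.56745147705078)
[444.39344118 283.88757652] [ 0.6373545  -0.77057072] -50.405167006366376 [-56.10565193 -52.3247482   73.51962881  77.12415976]
-60 15 -21.7 23.4 1.7
-50 40 -21.2 22.4 -1.5
-40 43 -20.7 23.3 0.4
-30 39 -21.2 23.3 -0.1
-20 58 -20.9 22.5 0.3
-10 61 -20.6 22.6 -0.0
0 19 -5.3 6.6 -0.2
10 20 -4.7 7.6 0.4
20 19 -5.0 5.8 -0.1
30 21 -5.5 8.6 0.8
40 20 -5.6 7.0 -0.0
50 23 -5.8 6.7 -0.6
60 20 -5.9 7.9 0.3
70 16 -6.5 6.3 -0.5
```

View pics/g.png

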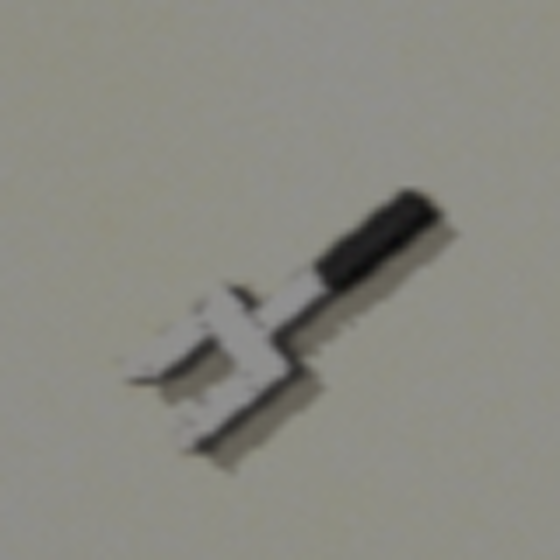

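The set-high collar is the front left one: its top is at about 153.5 mm against 150 mm for the others. The crop shows the gauge fork at lower left and the black grip at (375,240), at yaw about -50°. I'll move above the grip.

>>> apply_moves --series "0 0 0 0.06 -1; 0 0 0 0.06 -1; 0 0 0 0.06 -1; 0 0 0 0.06 -1; -0.13 -0.003 0.03 0 -0.4"

```text
time: 0.52
tool_pos: [254.8, 525.8, 197.8]
tcp_rot: [179.9, -0.2, 129.2]
ft_force: [2.1, 0.7, 0.9]
finger_gap: 75.8
grip_force: 0.0
```

>>> apply_moves --series "-0.13 -0.003 0.03 0 -0.4; -0.13 -0.003 0.03 0 -0.4; -0.13 -0.003 0.03 0 -0.4; -0.13 -0.003 0.03 0 -0.4; -0.13 -0.003 0.03 0 -0.4"

```text
time: 0.93
tool_pos: [378.9, 367.2, 150.8]
tcp_rot: [-180.0, -0.0, 129.6]
ft_force: [0.8, -0.3, 0.2]
finger_gap: 59.9
grip_force: 0.0
```

>>> apply_moves --series "-0.13 -0.003 0.03 0 -0.4; -0.13 -0.003 0.03 0 -0.4; -0.13 -0.003 0.01 0 -0.4; -0.13 -0.003 0 0 -0.4; 0 0 0 0 -0.4"

```text
time: 1.35
tool_pos: [478.3, 240.8, 129.9]
tcp_rot: [-179.9, 0.1, 129.3]
ft_force: [0.1, 1.3, 1.2]
finger_gap: 60.1
grip_force: 0.0
```

```bash
cat >> h.py <<'E'
from scipy.spatial.transform import Rotation as Rr
def tool():
    st=sense();T=np.eye(4);T[:3,:3]=Rr.from_euler('xyz',st["tcp_rot"],degrees=True).as_matrix();T[:3,3]=st["tool_pos"];return st,T
def wrist():
    st,T=tool();s=snapshot("wrist");s["extrinsics"]=T@np.array(s["tool_from_camera"]);return st,T,s
def delta(T,x,y,z,yaw):
    "twist share first, then shift shares in the turned tool frame"
    cur=np.degrees(np.arctan2(T[1,0],T[0,0]));tw=(cur-yaw+180)%360-180
    R=Rr.from_euler('xyz',[180,0,yaw],degrees=True).as_matrix()
    print("twist share",round(np.radians(tw)/2,4),"shift share",(R.T@(np.array([x,y,z])-T[:3,3])/300).round(4))
E
python3 - <<'E'
from h import *
st,T,s=wrist();print(st["tool_pos"],st["tcp_rot"],st["finger_gap"],st["time"],s["tool_from_camera"])
P=cloud(s);z=P[...,2];cv2.imwrite("pics/w1.png",s["frame"])
m=(z>20)&(z<40)&(s["depth"]>0)
q=P[m];q=q[(abs(q[:,0]-450)<90)&(abs(q[:,1]-270)<90)]
c=q[:,:2].mean(0);V=np.linalg.svd(q[:,:2]-c,full_matrices=False)[2];a=V[0]*np.sign(V[0,0]);n=np.array([-a[1],a[0]])
print(len(q),np.median(q[:,2]),cv2.minAreaRect(q[:,:2].astype(np.float32)),np.degrees(np.arctan2(a[1],a[0])))
t=(q[:,:2]-c)@a;w=(q[:,:2]-c)@n
print(t.min(),t.max())
for lo in range(-70,90,10):
    k=(t>=lo)&(t<lo+10)
    if k.sum()>5:print(lo,k.sum(),(c+a*(lo+5)+n*(w[k].min()+w[k].max())/2).round(1),w[k].min().round(1),w[k].max().round(1))
E
```

```text
[478.29809915 240.80867707 129.92544674] [-1.79930575e+02  1.41713161e-01  1.29296889e+02] 60.0678084075805 1.35 [[ 2.24112138e-04 -9.48375882e-01 -3.17148444e-01  8.02091399e+01]
 [ 9.99999975e-01  2.15610403e-04  6.19029570e-05 -1.44506558e-01]
 [ 9.67323245e-06 -3.17148450e-01  9.48375907e-01 -1.69831883e+02]
 [ 0.00000000e+00  0.00000000e+00  0.00000000e+00  1.00000000e+00]]
2850 31.43782729925252 ((453.6537780761719, 277.41082763671875), (44.7244987487793, 132.24514770507812), 39.69886016845703) -50.46416481360022
-51.28195456895303 81.0042754019904
-60 9 [409.1 331.2] -17.5 18.0
-50 257 [415.4 323.5] -22.1 22.6
-40 334 [421.4 315.5] -21.7 21.2
-30 309 [427.8 307.8] -22.0 21.5
-20 394 [434.2 300.1] -22.0 21.8
-10 500 [440.9 292.7] -21.5 22.0
0 186 [446.9 284.6] -21.6 21.2
10 121 [453.6 277.3] -5.1 5.8
20 123 [460.  269.5] -5.2 5.8
30 128 [466.4 261.9] -6.3 7.0
40 128 [472.4 253.8] -6.4 6.0
50 118 [478.7 246.1] -6.4 6.1
60 119 [485.1 238.4] -6.5 6.1
70 113 [491.5 230.7] -6.5 6.2
80 11 [498.7 223.7] -4.4 6.3
```

View pics/w1.png

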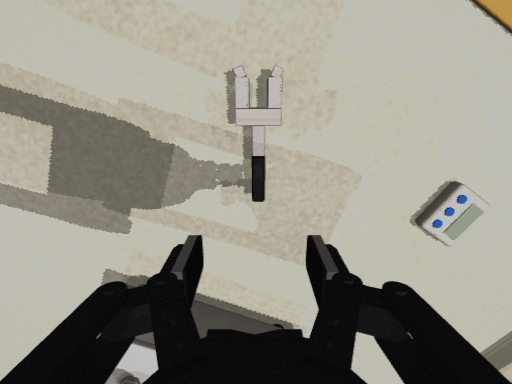

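The wrist view shows the gauge upright in the picture, with its fork at (259,95) and black grip at (259,178), and the timer off to the right at (455,212). The tool is aligned, about 3.5 mm off sideways. I'll descend and grip.

>>> apply_moves --series "0 0.0116 0.1 0 -0.4; 0 0 0.1 0 -0.4; 0 0 0.1 0 -0.4; 0 0 0.1 0 -0.4; 0 0 0.02 0 -0.4" --squeeze 60

```text
time: 1.82
tool_pos: [472.9, 247.8, -1.1]
tcp_rot: [-179.5, -0.2, 129.6]
ft_force: [-0.4, -0.6, -1.5]
finger_gap: 59.8
grip_force: 0.0
```

>>> apply_moves --series "0 0 0 0 1; 0 0 0 0 1; 0 0 0 0 1; 0 0 0 0 1; 0 0 0 0 1"

```text
time: 2.23
tool_pos: [479.3, 249.4, 6.6]
tcp_rot: [179.8, 0.1, 129.6]
ft_force: [-0.8, 0.6, 0.2]
finger_gap: 0.4
grip_force: 0.0
```

>>> apply_moves --series "0 0 0 0 1; 0 0 0 0 1; 0 0 0 0 1"

```text
time: 2.48
tool_pos: [478.1, 248.7, 5.0]
tcp_rot: [180.0, 0.0, 129.6]
ft_force: [0.2, -0.2, 0.2]
finger_gap: -0.4
grip_force: 0.0
```

```bash
python3 - <<'E'
from h import *
st,T,s=wrist();print(st["tool_pos"],st["finger_gap"])
a=snapshot("scene")
cv2.imwrite("pics/w2.png",np.hstack([cv2.resize(s["frame"],(400,300)),cv2.resize(a["frame"][130:280,240:440],(400,300))]))
E
```

```text
[478.06479325 248.70347134   5.01111467] -0.3816245479062752
```

View pics/w2.png

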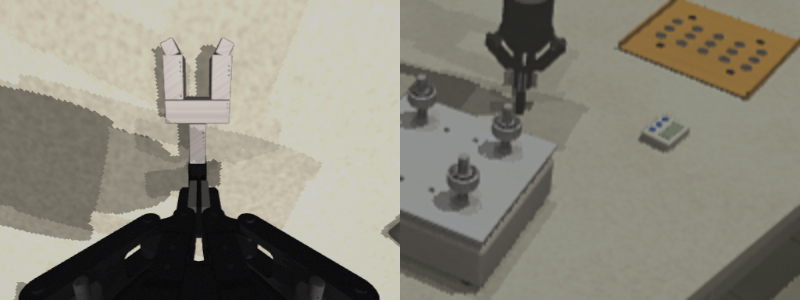

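The left half (wrist) shows the fork at (197,80), with the fingertips at about (197,190) over the black grip. The right half (scene) shows the gripper down at the bench. The gap reads 0 with no grip force, so I'll check the geometry in depth.

```bash
python3 - <<'E'
from h import *
st,T,s=wrist();P=cloud(s)
Q=P@np.linalg.inv(T).T
for v in range(200,300,8):
    print(v,[tuple(Q[v,u,[0,1]].round(0))+(P[v,u,2].round(0),) for u in (238,244,249,253,257,263,268)])
cv2.imwrite("pics/w3.png",cv2.resize(s["frame"][180:300,180:330],(750,600),interpolation=cv2.INTER_CUBIC))
E
```

```text
200 [(np.float64(15.0), np.float64(-11.0), np.float64(1.0)), (np.float64(27.0), np.float64(-6.0), np.float64(32.0)), (np.float64(27.0), np.float64(-3.0), np.float64(32.0)), (np.float64(27.0), np.float64(-1.0), np.float64(31.0)), (np.float64(26.0), np.float64(1.0), np.float64(31.0)), (np.float64(27.0), np.float64(5.0), np.float64(32.0)), (np.float64(16.0), np.float64(9.0), np.float64(2.0))]
208 [(np.float64(10.0), np.float64(-11.0), np.float64(2.0)), (np.float64(22.0), np.float64(-6.0), np.float64(31.0)), (np.float64(22.0), np.float64(-3.0), np.float64(32.0)), (np.float64(22.0), np.float64(-1.0), np.float64(31.0)), (np.float64(22.0), np.float64(1.0), np.float64(31.0)), (np.float64(22.0), np.float64(5.0), np.float64(32.0)), (np.float64(10.0), np.float64(9.0), np.float64(3.0))]
216 [(np.float64(3.0), np.float64(-11.0), np.float64(1.0)), (np.float64(17.0), np.float64(-6.0), np.float64(31.0)), (np.float64(17.0), np.float64(-3.0), np.float64(32.0)), (np.float64(17.0), np.float64(-1.0), np.float64(33.0)), (np.float64(17.0), np.float64(1.0), np.float64(31.0)), (np.float64(17.0), np.float64(5
[... 3296 characters left out ...]
oat64(-4.0), np.float64(86.0)), (np.float64(5.0), np.float64(-2.0), np.float64(79.0)), (np.float64(-3.0), np.float64(-1.0), np.float64(70.0)), (np.float64(-3.0), np.float64(1.0), np.float64(70.0)), (np.float64(10.0), np.float64(3.0), np.float64(86.0)), (np.float64(11.0), np.float64(5.0), np.float64(87.0))]
296 [(np.float64(10.0), np.float64(-6.0), np.float64(90.0)), (np.float64(11.0), np.float64(-4.0), np.float64(91.0)), (np.float64(1.0), np.float64(-2.0), np.float64(79.0)), (np.float64(-8.0), np.float64(-1.0), np.float64(69.0)), (np.float64(-7.0), np.float64(1.0), np.float64(70.0)), (np.float64(10.0), np.float64(3.0), np.float64(91.0)), (np.float64(11.0), np.float64(5.0), np.float64(91.0))]
```

View pics/w3.png

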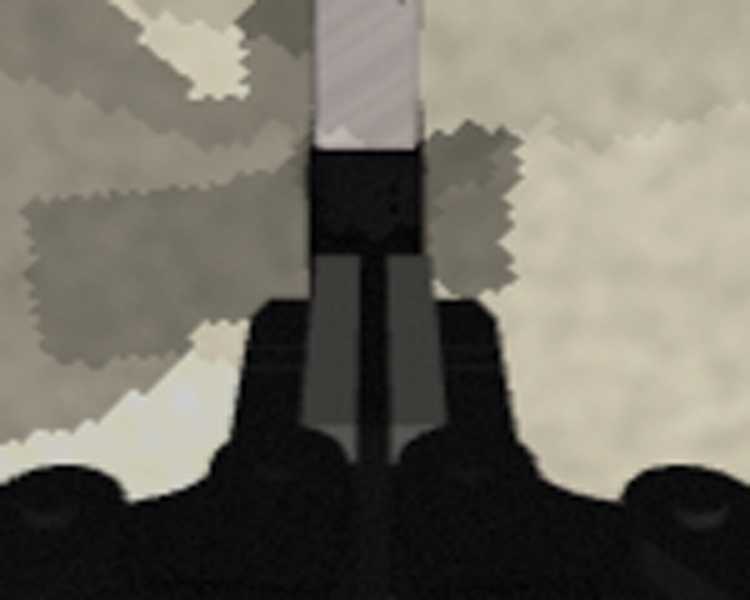

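The crop shows the shut fingers, with pads at (370,260), ending visually at the top of the grip. I'll open and measure where the tips are in the tool frame.

>>> apply_moves --series "0 0 0 0 -0.4; 0 0 0 0 -0.4; 0 0 0 0 -0.4; 0 0 0 0 -0.4; 0 0 0 0 -0.4"

```text
time: 3.05
tool_pos: [477.7, 248.6, 4.5]
tcp_rot: [-180.0, -0.0, 129.6]
ft_force: [-0.2, 0.1, -0.4]
finger_gap: 59.1
grip_force: 0.0
```

```bash
python3 - <<'E'
from h import *
st,T,s=wrist();P=cloud(s);print(st["tool_pos"],st["tcp_rot"],st["finger_gap"],st["ft_force"],s["intrinsics"].round(1).tolist())
Q=P@np.linalg.inv(T).T
m=(s["depth"]>0)&(abs(Q[...,1])<45)&(abs(Q[...,0])<14)&(P[...,2]>3)
for lo in range(-60,6,5):
    k=m&(Q[...,2]>=lo)&(Q[...,2]<lo+5)
    y=Q[k][:,1];x=Q[k][:,0]
    f=abs(y)>15
    print(lo,k.sum(),f.sum(),(np.percentile(abs(y[f]),[2,98]).round(1),x[f].min().round(1),x[f].max().round(1)) if f.sum()>3 else '', 'centre',(~f).sum())
q=P[(P[...,2]>20)&(P[...,2]<40)&(np.hypot(P[...,0]-450,P[...,1]-275)<80)&(abs(Q[...,1])<30)]
print(cv2.minAreaRect(q[:,:2].astype(np.float32)))
E
```

```text
[477.72136848 248.58429848   4.50180647] [-1.79987886e+02 -1.70527102e-03  1.29592159e+02] 59.14845496892128 [-0.20190945  0.14847719 -0.44054447] [[270.0, 0.0, 254.2], [0.0, 270.0, 190.4], [0.0, 0.0, 1.0]]
-60 484 484 (array([29.4, 42.8]), np.float64(-12.2), np.float64(10.4)) centre 0
-55 434 434 (array([29.4, 42.6]), np.float64(-12.8), np.float64(10.5)) centre 0
-50 404 404 (array([29.4, 42.9]), np.float64(-12.5), np.float64(10.6)) centre 0
-45 339 339 (array([29.4, 42.6]), np.float64(-12.5), np.float64(10.7)) centre 0
-40 240 240 (array([29.4, 40.4]), np.float64(-12.6), np.float64(10.2)) centre 0
-35 60 60 (array([29.4, 29.9]), np.float64(-10.1), np.float64(7.6)) centre 0
-30 902 0  centre 902
-25 49 0  centre 49
-20 0 0  centre 0
-15 0 0  centre 0
-10 0 0  centre 0
-5 0 0  centre 0
0 35 28 (array([15.9, 44.6]), np.float64(-11.6), np.float64(14.0)) centre 7
5 0 0  centre 0
((453.9312744140625, 277.425537109375), (59.79413604736328, 132.93057250976562), 39.537235260009766)
```

The real fingertips sit about 28 mm behind the reported TCP (about -33 mm at a 60 mm gap), so the pads closed above the grip and nothing was touched. I'll go about 27 mm lower and 7 mm toward the grip end.

>>> apply_moves --series "-0.024 0 0.03 0 -0.4; 0 0 0.03 0 -0.4; 0 0 0.02 0 -0.4; 0 0 0.01 0 -0.4; 0 0 0 0 -0.4"

```text
time: 3.52
tool_pos: [481.1, 242.5, -24.2]
tcp_rot: [-179.8, -0.1, 129.6]
ft_force: [-0.5, 0.7, 0.2]
finger_gap: 59.5
grip_force: 0.0
```

>>> apply_moves --series "0 0 0 0 1; 0 0 0 0 1; 0 0 0 0 1; 0 0 0 0 1; 0 0 0 0 1" --squeeze 70

```text
time: 3.93
tool_pos: [482.9, 243.3, -21.8]
tcp_rot: [179.9, 0.0, 129.6]
ft_force: [-1.0, 0.7, 4.3]
finger_gap: 13.2
grip_force: 68.8
```

>>> apply_moves --series "0 0 0 0 1; 0 0 0 0 1; 0 0 0 0 1"

```text
time: 4.18
tool_pos: [483.0, 243.3, -21.8]
tcp_rot: [179.9, 0.0, 129.6]
ft_force: [-0.2, -0.5, 5.7]
finger_gap: 12.7
grip_force: 68.9
```

Gripped at a 13 mm gap with 69 N. I'll lift and carry it to the standoff in front of the shaker's left front corner, then twist.

>>> apply_moves --series "0 0 -0.06 0 1; 0 0 -0.11 0 1; 0 0 -0.13 0 1; 0 0 -0.12 0 1; 0 0 -0.08 0 1"

```text
time: 4.6
tool_pos: [483.2, 243.4, 130.9]
tcp_rot: [179.8, 0.1, 129.6]
ft_force: [1.5, 1.0, -1.9]
finger_gap: 12.9
grip_force: 68.7
```

>>> apply_moves --series "-0.04 -0.139 0 0 1; -0.04 -0.139 0 0 1; -0.04 -0.139 0 0 1; -0.04 -0.139 0 0 1; -0.04 -0.139 0 0 1"

```text
time: 5.02
tool_pos: [363.0, 70.0, 126.5]
tcp_rot: [-179.9, -0.0, 129.7]
ft_force: [0.0, -1.6, -1.0]
finger_gap: 12.8
grip_force: 68.9
```

>>> apply_moves --series "0 0 0 0.06 1; 0 0 0 0.06 1; 0 0 0 0.06 1; 0 0 0 0.06 1; 0 0 0 0.06 1"

```text
time: 5.43
tool_pos: [364.3, 70.9, 127.0]
tcp_rot: [-180.0, 0.0, 94.8]
ft_force: [-0.1, 0.3, -2.3]
finger_gap: 12.6
grip_force: 69.1
```

>>> apply_moves --series "0 0 0 0.06 1; 0 0 0 0.06 1; 0 0 0 0.06 1; 0 0 0 0.06 1; 0 0 0 0.06 1"

```text
time: 5.85
tool_pos: [364.2, 71.0, 126.9]
tcp_rot: [-179.9, 0.0, 60.5]
ft_force: [0.3, 0.3, -2.1]
finger_gap: 12.7
grip_force: 69.1
```

>>> apply_moves --series "0 0 0 0.06 1; 0 0 0 0.06 1; 0 0 0 0.06 1; 0 0 0 0.06 1; 0 0 0 0.06 1"

```text
time: 6.27
tool_pos: [364.1, 71.1, 126.8]
tcp_rot: [-180.0, 0.1, 26.1]
ft_force: [0.3, 0.1, -1.7]
finger_gap: 13.1
grip_force: 69.1
```

>>> apply_moves --series "0 0 0 0.06 1; 0 0 0 0.06 1; 0 0 0 0.06 1; 0 0 0 0.06 1; 0 0 0 0.06 1"

```text
time: 6.68
tool_pos: [364.1, 71.1, 126.8]
tcp_rot: [180.0, 0.1, -8.3]
ft_force: [0.1, -0.0, -3.1]
finger_gap: 12.7
grip_force: 69.1
```

>>> apply_moves --series "0 0 0 0.06 1; 0 0 0 0.045 1; 0 0 0 0 1; 0 0 0 0 1"

```text
time: 7.02
tool_pos: [364.3, 71.1, 127.0]
tcp_rot: [180.0, 0.1, -19.8]
ft_force: [0.2, 0.9, -2.0]
finger_gap: 12.7
grip_force: 69.1
```

```bash
cat > w.py <<'E'
import sys
from h import *
st,T,s=wrist();P=cloud(s);print(st["time"],st["tool_pos"],st["tcp_rot"],st["finger_gap"],st["ft_force"])
Q=P@np.linalg.inv(T).T
cv2.imwrite(f"pics/{sys.argv[1]}.png",s["frame"]);np.savez(sys.argv[1],P=P,Q=Q,T=T,frame=s["frame"])
E
python3 w.py s1
```

```text
7.0167 [364.31898914  71.09724264 127.0314121 ] [ 1.79978538e+02  6.06238272e-02 -1.97783550e+01] 12.697898361045581 [ 0.2472904   0.91042161 -2.02635786]
```

View pics/s1.png

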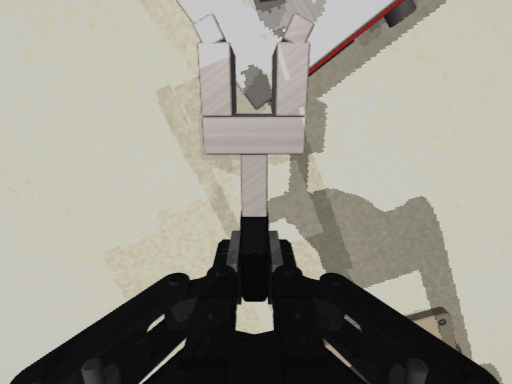

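The picture shows the gauge held straight, with the fork from (255,135) to tips at (210,25) and (300,25), and the platform corner at (262,108). The rod is just beyond the top edge. I'll measure the gauge in the tool frame and the platform height.

```bash
python3 - <<'E'
from h import *
d=np.load("s1.npz");P,Q,T=d["P"],d["Q"],d["T"]
g=(Q[...,2]<30)&(Q[...,2]>-25)&(Q[...,0]>14)&(abs(Q[...,1])<30)
q=Q[g];A=np.c_[q[:,0],q[:,1],np.ones(len(q))];c,*_=np.linalg.lstsq(A,q[:,2],rcond=None);r=q[:,2]-A@c
k=abs(r)<2;c,*_=np.linalg.lstsq(A[k],q[k,2],rcond=None)
print(len(q),"top plane",c,"x",q[:,0].min(),q[:,0].max())
for lo in range(15,115,10):
    m=(q[:,0]>=lo)&(q[:,0]<lo+10)
    if m.sum()>4: w=q[m];print(lo,w[:,1].min().round(1),w[:,1].max().round(1),np.median(w[:,2]).round(1), 'slot',w[w[:,1]<0,1].max().round(1),w[w[:,1]>0,1].min().round(1))
p=P[(P[...,2]>85)&(P[...,2]<115)&(Q[...,2]>5)&(P[...,0]>420)];print("plat z",np.median(p[:,2]),len(p)); b=P[(abs(P[...,2])<12)];print("bench",np.median(b[:,2]))
E
```

```text
5425 top plane [-2.46471498e-03 -1.63896535e-03  2.56417223e+01] x 76.73996040979006 141.56449082851861
75 -8.4 12.4 25.6 slot -0.0 0.7
85 -11.6 12.4 25.4 slot -0.0 0.0
95 -11.4 12.1 25.4 slot -0.0 0.0
105 -13.5 14.2 25.3 slot -0.6 0.0
plat z 101.53355587701327 8969
bench 1.5389062800400666
```

```bash
cat > g.py <<'E'
import sys
from h import *
d=np.load(sys.argv[1]+".npz");P,Q,T=d["P"],d["Q"],d["T"]
g=(Q[...,2]<-42)&(Q[...,2]>-60)&(Q[...,0]>14)&(Q[...,0]<125)&(abs(Q[...,1])<30)
q=Q[g];A=np.c_[q[:,0],q[:,1],np.ones(len(q))];c,*_=np.linalg.lstsq(A,q[:,2],rcond=None);r=q[:,2]-A@c
k=abs(r)<2;c,*_=np.linalg.lstsq(A[k],q[k,2],rcond=None)
print(len(q),"top plane",c,"z at x=0,84",c[2],c[2]+84*c[0],"x",q[:,0].min(),q[:,0].max())
for lo in range(15,115,10):
    m=(q[:,0]>=lo)&(q[:,0]<lo+10)
    if m.sum()>4: w=q[m];print(lo,w[:,1].min().round(1),w[:,1].max().round(1),np.median(w[:,2]).round(1), 'slot',w[w[:,1]<0,1].max().round(1),w[w[:,1]>0,1].min().round(1))
E
python3 g.py s1
```

```text
12634 top plane [ 4.63476345e-04  2.02516153e-04 -5.31136587e+01] z at x=0,84 -53.11365872709067 -53.074726714125546 x 14.030558130758777 113.70639997804881
15 -6.2 7.7 -53.0 slot -0.2 0.2
25 -6.1 7.8 -52.9 slot -0.2 0.2
35 -4.9 6.8 -53.2 slot -0.2 0.2
45 -5.3 6.7 -53.2 slot -0.2 0.3
55 -21.2 22.7 -53.1 slot -0.1 0.3
65 -21.5 22.7 -53.2 slot -0.1 0.3
75 -21.4 22.6 -53.0 slot -0.1 0.3
85 -21.4 22.6 -53.1 slot -8.3 9.4
95 -21.5 22.5 -53.0 slot -8.4 9.4
105 -22.3 23.2 -53.0 slot -10.8 11.8
```

The gauge is held flat, with its origin at tool x≈86.5. I'll raise to see the rod and collar from the wrist, because the top camera seems off by about 3 mm.

>>> apply_moves --series "0 0 -0.1 0 1; 0 0 -0.1 0 1; 0 0 -0.1 0 1; 0 0 0 0 1; 0 0 0 0 1"

```text
time: 7.48
tool_pos: [366.1, 71.2, 219.5]
tcp_rot: [-179.9, -0.2, -19.8]
ft_force: [-0.5, 0.0, -2.3]
finger_gap: 12.8
grip_force: 69.2
```

```bash
python3 w.py s2; python3 - <<'E'
from h import *
from scipy.optimize import least_squares
d=np.load("s2.npz");P,Q,T=d["P"],d["Q"],d["T"]
p=P[(P[...,0]>420)&(Q[...,2]>0)]
pl=p[(p[:,2]>90)&(p[:,2]<110)];zp=np.median(pl[:,2]);print("plat",zp,len(pl))
c=np.array([501.,13.])
for it in range(4):
    w=P[np.hypot(P[...,0]-c[0],P[...,1]-c[1])<35]
    hz=w[:,2]-zp
    top=w[(hz>48)&(hz<58)&(np.hypot(w[:,0]-c[0],w[:,1]-c[1])<24)]
    side=w[(hz>36)&(hz<48)]
    f=least_squares(lambda v:np.r_[np.hypot(side[:,0]-v[0],side[:,1]-v[1])-20],c,loss='soft_l1')
    rod=w[(hz>58)&(hz<77)]
    print(len(top),np.percentile(top[:,2],[10,50,90])-zp,len(side),f.x,f.cost,"rod",len(rod),rod[:,:3].mean(0) if len(rod) else '',rod[:,2].max()-zp if len(rod) else '')
    if len(rod)>10:
        g=least_squares(lambda v:np.hypot(rod[:,0]-v[0],rod[:,1]-v[1])-6,rod[:,:2].mean(0)+[2,-1],loss='soft_l1');print("rodfit",g.x,g.cost)
    if len(top)>10: print("topcirc",cv2.minEnclosingCircle(top[:,:2].astype(np.float32)))
    c=f.x
E
```

```text
7.4833 [366.14070453  71.18250877 219.48412457] [-179.90964069   -0.21253675  -19.81363461] 12.825474848173142 [-0.45464844  0.0445181  -2.34235216]
plat 101.57780997512162 7002
720 [49.98012531 52.65528167 54.01400569] 721 [510.17247626   9.34653091] 2256.1312149015043 rod 261 [498.67891188  14.00329286 171.88901717] 76.7620146183159
rodfit [502.75994434  12.23305226] 128.7521005081143
topcirc ((502.0119934082031, 12.40555191040039), 20.020231246948242)
493 [50.26752389 52.8683967  54.15657469] 721 [510.17245568   9.34654055] 2256.1312148721436 rod 261 [498.67891188  14.00329286 171.88901717] 76.7620146183159
rodfit [502.75994434  12.23305226] 128.7521005081143
topcirc ((502.4858093261719, 12.266613960266113), 19.97336196899414)
493 [50.26752389 52.8683967  54.15657469] 721 [510.17245184   9.34654236] 2256.1312148709344 rod 261 [498.67891188  14.00329286 171.88901717] 76.7620146183159
rodfit [502.75994434  12.23305226] 128.7521005081143
topcirc ((502.4858093261719, 12.266613960266113), 19.97336196899414)
493 [50.26752389 52.8683967  54.15657469] 721 [510.17245112   9.34654269] 2256.131214870858 rod 261 [498.67891188  14.00329286 171.88901717] 76.7620146183159
rodfit [502.75994434  12.23305226] 128.7521005081143
topcirc ((502.4858093261719, 12.266613960266113), 19.97336196899414)
```

View pics/s2.png

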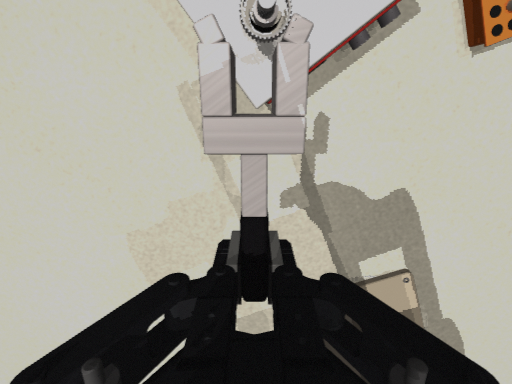

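The picture shows the collar and rod at (266,12), slightly right of the slot axis (255). The rod is at tool (148, 9) and the slot axis at y≈0.6, so I'll shift +8.6 mm and descend beside it.

>>> apply_moves --series "0 0.0287 0.1 0 1; 0 0 0.12 0 1; 0 0 0.12 0 1; 0 0 0.09 0 1; 0 0 0.03 0 1"

```text
time: 7.95
tool_pos: [357.3, 63.0, 73.8]
tcp_rot: [179.8, 0.5, -19.9]
ft_force: [-6.9, 2.1, 8.1]
finger_gap: 12.6
grip_force: 71.2
```

>>> apply_moves --series "0 0 0 0 1; 0 0 0 0 1; 0 0 0 0 1"

```text
time: 8.2
tool_pos: [362.7, 63.0, 80.8]
tcp_rot: [-180.0, -0.1, -19.9]
ft_force: [0.2, -0.6, -1.7]
finger_gap: 12.6
grip_force: 69.8
```

```bash
python3 w.py s3; python3 g.py s3; python3 - <<'E'
from h import *
s=snapshot("top");P=cloud(s);
d=np.load("s3.npz");P,Q=d["P"],d["Q"]
p=P[(P[...,0]>430)&(P[...,2]>92)&(P[...,2]<110)];print("plat",np.median(p[:,2]))
E
```

```text
8.2 [362.70238815  63.00478587  80.8497318 ] [-1.79975034e+02 -7.71400621e-02 -1.99294942e+01] 12.642627049399081 [ 0.19411022 -0.58234798 -1.66156923]
13580 top plane [-4.86584419e-02  1.43483143e-03 -5.32028683e+01] z at x=0,84 -53.20286827947803 -57.29017739884374 x 14.039008617914078 113.59492280484227
15 -5.7 8.0 -54.1 slot -0.2 0.2
25 -6.0 7.9 -54.4 slot -0.2 0.2
35 -4.8 6.7 -55.3 slot -0.2 0.2
45 -5.1 7.0 -55.7 slot -0.2 0.3
55 -21.1 23.1 -56.3 slot -0.1 0.3
65 -21.1 23.1 -56.7 slot -0.1 0.3
75 -21.1 23.1 -56.9 slot -0.1 0.3
85 -21.2 22.9 -57.6 slot -8.0 9.8
95 -21.2 23.0 -58.0 slot -8.0 9.8
105 -21.9 24.1 -58.4 slot -10.4 12.2
plat 101.49303078314028
```

The descent overshot, touched the platform and tilted the fork up by 2.8°. I'll level the gauge by setting it down on the free bench to the left and regripping.

>>> apply_moves --series "0 0 -0.05 0 1; -0.015 -0.09 -0.05 0 1; -0.02 -0.12 0 0 1; -0.02 -0.12 0 0 1; -0.01 -0.1 0 0 1"

```text
time: 8.72
tool_pos: [388.9, 193.5, 111.5]
tcp_rot: [-179.8, -0.2, -20.0]
ft_force: [0.9, -0.4, -1.1]
finger_gap: 12.8
grip_force: 69.8
```

>>> apply_moves --series "-0.01 -0.06 0.05 0 1; 0 -0.014 0.09 0 1; 0 0 0.1 0 1; 0 0 0.08 0 1; 0 0 0.05 0 1"

```text
time: 9.13
tool_pos: [391.5, 212.8, -3.2]
tcp_rot: [179.9, 0.1, -19.9]
ft_force: [-0.1, -0.5, -2.4]
finger_gap: 12.6
grip_force: 69.7
```

>>> apply_moves --series "0 0 0.03 0 1; 0 0 0.02 0 1; 0 0 0.01 0 1; 0 0 0.005 0 1; 0 0 0 0 1"

```text
time: 9.55
tool_pos: [393.3, 213.1, -20.0]
tcp_rot: [-179.9, -0.1, -20.0]
ft_force: [-0.8, 0.1, -2.1]
finger_gap: 12.9
grip_force: 69.7
```

>>> apply_moves --series "0 0 0 0 0.4; 0 0 0 0 0.4; 0 0 0 0 0.4; 0 0 0.006 0 0.4; 0 0 0 0 0.4"

```text
time: 9.97
tool_pos: [392.5, 212.9, -22.6]
tcp_rot: [-180.0, -0.0, -20.0]
ft_force: [0.2, 0.7, -0.4]
finger_gap: 25.5
grip_force: 0.0
```

>>> apply_moves --series "0 0 0 0 0.4; 0 0 0 0 1; 0 0 0 0 1; 0 0 0 0 1; 0 0 0 0 1" --squeeze 110

```text
time: 10.38
tool_pos: [392.6, 213.0, -22.4]
tcp_rot: [-180.0, -0.0, -19.9]
ft_force: [-0.7, 0.5, 4.9]
finger_gap: 12.2
grip_force: 107.7
```

>>> apply_moves --series "0 0 0 0 1; 0 0 0 0 1; 0 0 -0.02 0 1; 0 0 -0.05 0 1; 0 0 -0.08 0 1"

```text
time: 10.8
tool_pos: [389.3, 211.4, 20.0]
tcp_rot: [179.7, 0.3, -20.0]
ft_force: [0.4, 0.4, -2.8]
finger_gap: 12.1
grip_force: 107.4
```

```bash
python3 w.py s4; python3 g.py s4
```

```text
10.8 [389.29543245 211.44641182  20.02690745] [179.74082127   0.27844433 -19.96130128] 12.056466801737537 [ 0.37127899  0.3926318  -2.81829135]
12991 top plane [ 1.04016497e-03 -1.34373695e-03 -5.37844184e+01] z at x=0,84 -53.78441835920391 -53.69704450194881 x 14.00170694959536 115.18091755055929
15 -5.7 7.7 -53.7 slot -0.2 0.2
25 -6.1 7.8 -53.5 slot -0.2 0.2
35 -4.9 6.8 -53.8 slot -0.2 0.2
45 -5.1 6.6 -53.8 slot -0.2 0.3
55 -21.0 22.8 -53.7 slot -0.1 0.3
65 -21.4 22.9 -53.8 slot -0.1 0.3
75 -21.3 22.9 -53.6 slot -0.1 0.3
85 -21.4 22.8 -53.7 slot -8.2 9.7
95 -21.3 22.9 -53.7 slot -8.2 9.6
105 -22.3 23.5 -53.6 slot -8.8 10.3
```

The gauge is level again and gripped at 107 N. I'll go back to the standoff gently.

>>> apply_moves --series "0 0 -0.1 0 1; 0 0 -0.1 0 1; 0.01 0.05 -0.09 0 1; 0.013 0.11 -0.05 0 1; 0.013 0.12 0 0 1"

```text
time: 11.27
tool_pos: [376.0, 130.5, 128.5]
tcp_rot: [-179.8, -0.3, -19.8]
ft_force: [1.6, -1.7, -0.8]
finger_gap: 12.1
grip_force: 108.1
```

>>> apply_moves --series "0.013 0.11 0 0 1; 0.01 0.07 0 0 1; 0.002 0.03 0 0 1; 0 0.013 0 0 1; 0 0 0 0 1"

```text
time: 11.68
tool_pos: [357.9, 64.5, 124.2]
tcp_rot: [-180.0, 0.0, -20.0]
ft_force: [-0.9, 0.8, -1.8]
finger_gap: 11.9
grip_force: 108.0
```

>>> apply_moves --series "0 0 0 0 1; 0 0 0.01 0 1; 0 0 0.02 0 1; 0 0 0.02 0 1; 0 0 0.01 0 1"

```text
time: 12.1
tool_pos: [357.3, 65.2, 104.8]
tcp_rot: [180.0, 0.1, -19.9]
ft_force: [-0.4, 0.7, -1.9]
finger_gap: 12.1
grip_force: 108.0
```

>>> apply_moves --series "0 0 0 0 1; 0 0 0 0 1"

```text
time: 12.27
tool_pos: [357.6, 64.9, 105.8]
tcp_rot: [180.0, 0.1, -19.9]
ft_force: [0.1, 0.8, -2.5]
finger_gap: 11.9
grip_force: 108.0
```

```bash
python3 - <<'E'
from h import *
st,T=tool();print(st["tool_pos"],st["tcp_rot"]);delta(T,358.6,64.8,79.3,-20);delta(T,419.8,42.8,79.3,-20)
E
```

```text
[357.63966167  64.8958     105.77119094] [ 1.79974976e+02  6.33107028e-02 -1.99286998e+01]
twist share 0.0006 shift share [ 0.0031 -0.0008  0.0882]
twist share 0.0006 shift share [ 0.2199 -0.0017  0.0882]
```

Now down by 26 mm with slow deceleration, followed by a check.

>>> apply_moves --series "0 0 0.015 0 1; 0 -0.001 0.025 0 1; 0 0 0.02 0 1; 0 0 0.013 0 1; 0 0 0.008 0 1"

```text
time: 12.68
tool_pos: [357.5, 64.9, 80.9]
tcp_rot: [180.0, 0.1, -20.0]
ft_force: [-0.2, -0.2, -2.0]
finger_gap: 12.0
grip_force: 108.0
```

>>> apply_moves --series "0 0 0.005 0 1; 0 0 0.002 0 1; 0 0 0 0 1; 0 0 0 0 1"

```text
time: 13.02
tool_pos: [358.3, 65.0, 80.1]
tcp_rot: [-180.0, -0.0, -20.0]
ft_force: [0.4, -0.2, -2.4]
finger_gap: 12.3
grip_force: 108.0
```

```bash
python3 w.py s5; python3 g.py s5|head -1; python3 - <<'E'
from h import *
d=np.load("s5.npz");P,Q=d["P"],d["Q"]
p=P[(P[...,0]>430)&(P[...,2]>92)&(P[...,2]<110)];print("plat",np.median(p[:,2]),len(p))
E
```

```text
13.0167 [358.34782589  64.99736887  80.12110468] [-1.79992400e+02 -1.99852235e-02 -1.99514444e+01] 12.262981893413812 [ 0.44500937 -0.16773075 -2.38998511]
12961 top plane [ 1.27040276e-03 -6.40046008e-04 -5.37740389e+01] z at x=0,84 -53.77403890204041 -53.667325069952014 x 14.047264386113454 115.04551051919026
plat 101.5173219206846 7772
```

>>> apply_moves --series "0.01 0 0.0025 0 1; 0.025 0 0 0 1; 0.035 0 0 0 1; 0.035 0 0 0 1; 0.035 0 0 0 1"

```text
time: 13.48
tool_pos: [398.8, 50.3, 79.3]
tcp_rot: [-180.0, -0.0, -19.9]
ft_force: [-0.1, 0.5, -1.4]
finger_gap: 12.2
grip_force: 108.0
```

>>> apply_moves --series "0.03 0 0 0 1; 0.023 0 0 0 1; 0.014 0 0 0 1; 0.007 0 0 0 1; 0.004 0 0 0 1"

```text
time: 13.9
tool_pos: [419.7, 42.6, 79.0]
tcp_rot: [180.0, 0.0, -20.0]
ft_force: [0.7, -0.4, -2.0]
finger_gap: 11.9
grip_force: 108.0
```

>>> apply_moves --series "0 0 0 0 1; 0 0 0 0 1"

```text
time: 14.07
tool_pos: [419.4, 42.8, 79.1]
tcp_rot: [180.0, 0.0, -19.9]
ft_force: [-0.6, 0.1, -1.7]
finger_gap: 12.0
grip_force: 108.0
```

```bash
python3 w.py s6; python3 g.py s6|head -1; python3 - <<'E'
from h import *
d=np.load("s6.npz");cv2.imwrite("pics/s6c.png",d["frame"])
P,Q=d["P"],d["Q"]
r=Q[(P[...,2]>160)&(P[...,2]<180)&(abs(Q[...,0]-88)<20)&(abs(Q[...,1])<20)];print(len(r),r[:,:3].min(0),r[:,:3].max(0))
r=Q[(P[...,2]>150)&(P[...,2]<160)&(abs(Q[...,0]-88)<30)&(abs(Q[...,1])<30)];print(len(r),r[:,:3].min(0),r[:,:3].max(0),cv2.minEnclosingCircle(r[:,:2].astype(np.float32)))
E
```

```text
14.0667 [419.38218374  42.77851385  79.08951048] [ 1.79997454e+02  1.43849987e-02 -1.99445549e+01] 11.99664837814196 [-0.62535215  0.06937193 -1.70315633]
10970 top plane [-5.19630387e-02  1.48949651e-02 -5.15522490e+01] z at x=0,84 -51.552249017303474 -55.91714426532991 x 14.002599093291394 115.02300577196144
2087 [ 82.00508006  -6.05914468 -99.45473159] [ 94.19277178   6.71735894 -89.20088965]
3090 [ 68.44080772 -19.91169255 -78.48933818] [108.40435128  20.21881402 -70.93553133] ((88.44837188720703, 0.0347447395324707), 20.304407119750977)
```

View pics/s6c.png

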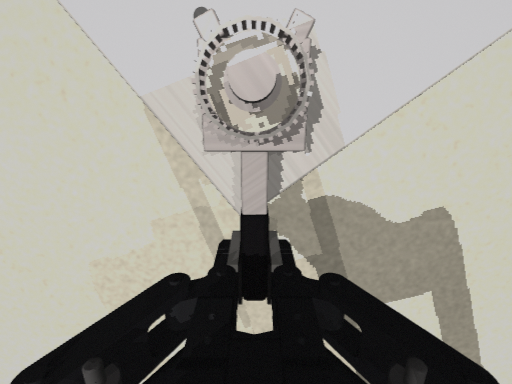

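The picture shows the rod at (251,77), centred in the slot with the fork straddling it under the collar. I'll lower it onto the platform and let go.

>>> apply_moves --series "0 0 0.002 0 1; 0 0 0.002 0 1; 0 0 0 0 1; 0 0 0 0 1"

```text
time: 14.45
tool_pos: [419.5, 42.7, 77.9]
tcp_rot: [180.0, 0.0, -19.9]
ft_force: [-0.1, 0.1, -2.3]
finger_gap: 12.4
grip_force: 108.0
```

>>> apply_moves --series "0 0 0.001 0 1; 0 0 0 0 1; 0 0 0 0 1"

```text
time: 14.7
tool_pos: [419.7, 42.7, 77.7]
tcp_rot: [-180.0, -0.0, -19.9]
ft_force: [-0.0, 0.1, -1.5]
finger_gap: 12.0
grip_force: 108.0
```

>>> apply_moves --series "0 0 0 0 0.4; 0 0 0 0 0.4; 0 0 0 0 0.4; 0 0 0 0 0.4; 0 0 -0.03 0 0.4"

```text
time: 15.12
tool_pos: [418.4, 42.7, 85.4]
tcp_rot: [179.9, 0.1, -20.0]
ft_force: [-0.1, -0.5, -0.8]
finger_gap: 25.9
grip_force: 0.0
```

>>> apply_moves --series "0 0 -0.08 0 0.4; 0 0 -0.1 0 0.4; 0 0 -0.09 0 0.4; 0 0 -0.035 0 0.4; 0 0 0 0 0"

```text
time: 15.53
tool_pos: [422.0, 42.7, 182.2]
tcp_rot: [-179.9, -0.4, -20.0]
ft_force: [0.0, 0.2, 0.3]
finger_gap: 36.4
grip_force: 0.0
```

```bash
python3 w.py s7; python3 - <<'E'
from h import *
d=np.load("s7.npz");P,Q,T=d["P"],d["Q"],d["T"]
p=P[(P[...,0]>420)&(P[...,2]>92)&(P[...,2]<110)];print("plat",np.median(p[:,2]))
near=np.hypot(P[...,0]-502.5,P[...,1]-12.9)<25
r=P[near&(P[...,2]>160)&(P[...,2]<182)];print("rod",r[:,:3].mean(0),r[:,:3].min(0),r[:,:3].max(0))
r=P[near&(P[...,2]>150)&(P[...,2]<160)];print("col",cv2.minEnclosingCircle(r[:,:2].astype(np.float32)),np.median(r[:,2]))
g=P[(P[...,2]>126)&(P[...,2]<136)&(np.hypot(P[...,0]-470,P[...,1]-25)<90)&(abs(Q[...,1])<26)&(Q[...,0]>-30)]
gt=g@np.linalg.inv(T).T
print("gauge",len(g),np.median(g[:,2]),gt[:,0].min(),gt[:,0].max(),gt[:,1].min(),gt[:,1].max(),[np.median(g[(gt[:,0]>a)&(gt[:,0]<a+20),2]).round(1) for a in (-20,0,20,40,60,80)])
delta(T,502.5,12.9,178,-20)
E
```

```text
15.5333 [421.96728315  42.65159765 182.17336702] [-179.87661006   -0.36193054  -19.9510633 ] 36.35641487617174 [0.00776822 0.20753587 0.25683904]
plat 101.55806803244928
rod [502.20288727  12.39115573 175.87822766] [495.77908258   6.02048141 168.51112486] [508.55107771  18.83905767 178.60499613]
col ((502.3028869628906, 12.213046073913574), 20.082618713378906) 154.38835238774635
gauge 2658 131.4186606216159 -19.88027839504514 112.46130895986738 -21.066708524753068 23.920008540974067 [np.float64(131.2), np.float64(131.3), np.float64(131.4), np.float64(131.5), np.float64(131.5), np.float64(131.4)]
twist share 0.0004 shift share [0.2862 0.0014 0.0139]
```

The gauge stands flat round the rod. Next I move above the rod and wind back counter-clockwise for a full stroke.

>>> apply_moves --series "0.05 0 0 0 -0.4; 0.1 0 0 0 -0.4; 0.09 0 0 0 -0.4; 0.052 0 0 0 -0.4; 0 0 0 -0.062 -0.4"

```text
time: 16.0
tool_pos: [502.9, 11.7, 175.7]
tcp_rot: [180.0, 0.1, -13.0]
ft_force: [0.6, -1.1, 0.4]
finger_gap: 59.7
grip_force: 0.0
```

>>> apply_moves --series "0 0 0 -0.062 -0.4; 0 0 0 -0.062 -0.4; 0 0 0 -0.062 -0.4; 0 0 0 -0.062 -0.4; 0 0 0 -0.062 -0.4"

```text
time: 16.42
tool_pos: [500.7, 12.9, 175.7]
tcp_rot: [-179.9, 0.2, 23.0]
ft_force: [0.2, 0.0, 0.4]
finger_gap: 59.9
grip_force: 0.0
```

>>> apply_moves --series "0 0 0 -0.062 -0.4; 0 0 0 -0.062 -0.4; 0 0 0 -0.062 -0.4; 0 0 0 -0.062 -0.4; 0 0 0 -0.062 -0.4"

```text
time: 16.83
tool_pos: [500.7, 12.9, 175.7]
tcp_rot: [-179.8, 0.1, 58.6]
ft_force: [0.3, -0.5, 0.7]
finger_gap: 59.8
grip_force: 0.0
```

>>> apply_moves --series "0 0 0 -0.062 -0.4; 0 0 0 -0.062 -0.4; 0 0 0 -0.062 -0.4; 0 0 0 -0.062 -0.4; 0 0 0 -0.062 -0.4"

```text
time: 17.25
tool_pos: [500.7, 12.9, 175.8]
tcp_rot: [-179.8, -0.0, 94.1]
ft_force: [0.1, -0.0, 0.2]
finger_gap: 59.9
grip_force: 0.0
```

>>> apply_moves --series "0 0 0 -0.062 -0.4; 0 0 0 -0.062 -0.4; 0 0 0 -0.062 -0.4; 0 0 0 -0.062 -0.4; 0 0 0 -0.062 -0.4"

```text
time: 17.67
tool_pos: [500.7, 12.9, 175.8]
tcp_rot: [-179.9, -0.1, 129.6]
ft_force: [0.9, -0.2, 0.2]
finger_gap: 59.8
grip_force: 0.0
```

>>> apply_moves --series "0 0 0 -0.062 -0.4; 0 0 0 -0.062 -0.4; 0 0 0 -0.062 -0.4; 0 0 0 -0.062 -0.4; 0 0 0 -0.062 -0.4"

```text
time: 18.08
tool_pos: [500.6, 12.9, 175.7]
tcp_rot: [-180.0, -0.2, 165.1]
ft_force: [0.6, 0.9, 0.3]
finger_gap: 59.8
grip_force: 0.0
```

>>> apply_moves --series "0 0 0 -0.062 -0.4; 0 0 0 -0.062 -0.4; 0 0 0 -0.062 -0.4; 0 0 0 -0.062 -0.4; 0 0 0 -0.062 -0.4"

```text
time: 18.5
tool_pos: [500.7, 12.9, 175.8]
tcp_rot: [179.9, -0.2, -159.4]
ft_force: [0.5, 0.4, 0.2]
finger_gap: 59.6
grip_force: 0.0
```

>>> apply_moves --series "0 0 0 -0.062 -0.4; 0 0 0 -0.062 -0.4; 0 0 0 -0.062 -0.4; 0 0 0 0 -0.4; 0 0 0 0 -0.4"

```text
time: 18.92
tool_pos: [501.0, 12.9, 176.4]
tcp_rot: [179.9, -0.1, -138.6]
ft_force: [-0.2, -0.6, 0.6]
finger_gap: 59.7
grip_force: 0.0
```

```bash
python3 w.py s8; python3 - <<'E'
from h import *
d=np.load("s8.npz");P,Q,T=d["P"],d["Q"],d["T"]
print(sense()["joint_pos"].round(1),sense()["wrist_torque"])
near=(np.hypot(P[...,0]-502.5,P[...,1]-12.9)<25)
r=P[near&(P[...,2]>170)&(P[...,2]<182)];print("rod",len(r),len(r) and (r[:,:3].mean(0),r[:,:3].min(0),r[:,:3].max(0)))
m=(abs(Q[...,1])<33)&(abs(Q[...,1])>26)&(abs(Q[...,0])<14)&(Q[...,2]>-60)&(Q[...,2]<-20)
f=Q[m];print("tips",len(f),np.percentile(f[:,2],[90,98,100]),f[f[:,2]>-40][:,:2].min(0),f[f[:,2]>-40][:,:2].max(0))
delta(T,502.5,12.9,178,221.5)
E
```

```text
18.9167 [500.97566211  12.8876194  176.39283662] [ 1.79886839e+02 -1.07680098e-01 -1.38618704e+02] 59.74988207518262 [-0.17113733 -0.56298799  0.63205251]
[  -4.4   -7.   102.8   -0.    84.3 -135.7] [ 0.05383971  0.02312587 -0.03485117]
rod 280 (array([501.33747498,  11.95278084, 175.67468615]), array([495.65559488,   6.19049944, 170.04273584]), array([508.16304086,  18.45074759, 177.96165639]))
tips 1209 [-36.96054473 -33.54016898 -31.81560122] [-11.07931479 -32.67400535] [11.68994903 32.74613284]
twist share -0.001 shift share [-0.0038 -0.0033 -0.0054]
```

The rod is centred between the open fingers to within 1.5 mm. I'll correct that, lower so the tips come about 3 mm above the collar's underside, and close gently.

>>> apply_moves --series "-0.002 -0.004 0.02 0 -0.4; 0 0 0.045 0 -0.4; 0 0 0.05 0 -0.4; 0 0 0.045 0 -0.4; 0 0 0.03 0 -0.4" --squeeze 30

```text
time: 19.38
tool_pos: [502.3, 12.3, 118.9]
tcp_rot: [179.9, -0.1, -138.5]
ft_force: [-0.6, 0.3, 0.0]
finger_gap: 59.9
grip_force: 0.0
```

>>> apply_moves --series "0 0 0.018 0 -0.4; 0 0 0.009 0 -0.4; 0 0 0.004 0 -0.4; 0 0 0 0 -0.4; 0 0 0 0 -0.4"

```text
time: 19.8
tool_pos: [503.8, 12.2, 112.6]
tcp_rot: [-179.9, 0.0, -138.4]
ft_force: [-0.6, -0.2, 0.6]
finger_gap: 59.9
grip_force: 0.0
```

```bash
python3 w.py s9; python3 - <<'E'
from h import *
d=np.load("s9.npz");P,Q,T=d["P"],d["Q"],d["T"]
m=(abs(Q[...,1])<34)&(abs(Q[...,1])>26)&(abs(Q[...,0])<14)&(P[...,2]>134)
f=P[m];print("tip low",np.percentile(f[:,2],[0,1,3,10]))
g=P[(P[...,2]>125)&(P[...,2]<134)&(np.hypot(P[...,0]-502,P[...,1]-12)<40)];print("gauge",len(g),len(g) and np.median(g[:,2]))
p=P[(P[...,0]>420)&(P[...,2]>92)&(P[...,2]<110)];print("plat",np.median(p[:,2]))
c=P[(np.hypot(P[...,0]-502.3,P[...,1]-12.4)<19)&(np.hypot(P[...,0]-502.3,P[...,1]-12.4)>9)&(P[...,2]>145)&(P[...,2]<160)];print("coltop",len(c),np.percentile(c[:,2],[10,50,90]))
cc=P[(np.hypot(P[...,0]-502.3,P[...,1]-12.4)<24)&(P[...,2]>136)&(P[...,2]<158)];print(cv2.minEnclosingCircle(cc[:,:2].astype(np.float32)))
E
```

```text
19.8 [503.79632313  12.24516376 112.61740336] [-1.79946670e+02  4.86104076e-02 -1.38404601e+02] 59.888069688102476 [-0.60570972 -0.18482021  0.55715227]
tip low [143.94514523 146.78303255 148.81064015 154.4729431 ]
gauge 2663 131.3888979648808
plat 101.60865713573168
coltop 1428 [146.99159183 153.0532251  155.04914866]
((502.1026916503906, 12.934728622436523), 20.70567512512207)
```

View pics/s9.png

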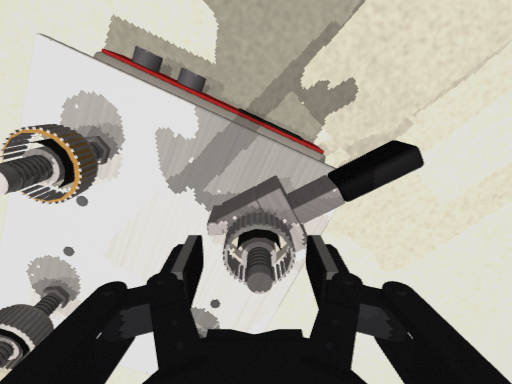

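The wrist view shows the collar and rod at (258,255) between the open tips at (200,240) and (308,240). The gauge fork lies below and its grip points up right at (375,170). I'll correct by 1.4 mm sideways, drop 2.6 mm and close.

>>> apply_moves --series "0.003 0.0045 0.005 0 -0.4; 0 0 0.004 0 -0.4; 0 0 0 0 0.3; 0 0 0 0 0.3; 0 0 0 0 0.3"

```text
time: 20.27
tool_pos: [501.3, 13.1, 109.4]
tcp_rot: [179.9, -0.0, -138.4]
ft_force: [-3.9, 1.9, 3.0]
finger_gap: 37.8
grip_force: 29.7
```

>>> apply_moves --series "0 0 0 0 0.3; 0 0 0 0 0.3; 0 0 0 0 0.3"

```text
time: 20.52
tool_pos: [501.3, 13.1, 109.3]
tcp_rot: [179.9, -0.0, -138.4]
ft_force: [-4.6, 2.5, 4.0]
finger_gap: 38.1
grip_force: 29.8
```

```bash
cat > t.py <<'E'
from h import *
import sys
A=[]
for i in range(int(sys.argv[1])):
    snapshot("wrist");s=sense();A.append(np.r_[s["wrist_torque"],s["ft_force"],s["tool_pos"],s["tcp_rot"][2]])
A=np.array(A);print(s["time"],"tq",A[:,:3].mean(0).round(4),"sd",A[:,2].std().round(4),"F",A[:,3:6].mean(0).round(2),"pos",A[:,6:9].mean(0).round(2),"yaw",A[:,9].mean().round(2),"gap",s["finger_gap"],s["grip_force"],s["joint_pos"][5])
E
python3 t.py 6
```

```text
20.8167 tq [0.4417 0.8139 0.0047] sd 0.0272 F [-4.64  2.91  5.04] pos [501.32  13.09 109.34] yaw -138.38 gap 37.78058542130467 29.781526029109955 -136.01283169787087
```

Gripped with about 5 N of side load. A small nudge, then I'll spin clockwise while following the thread down (2.4 rad is safe before contact).

>>> apply_moves --series "0 0.0015 0.0005 0.03 0.3; 0 0 0.0005 0.06 0.3; 0 0 0.0005 0.06 0.3; 0 0 0.0005 0.06 0.3; 0 0 0.0005 0.06 0.3"

```text
time: 21.23
tool_pos: [501.2, 13.4, 108.7]
tcp_rot: [180.0, -0.0, -169.7]
ft_force: [-4.6, 3.3, 5.0]
finger_gap: 38.1
grip_force: 29.8
```

>>> apply_moves --series "0 0 0.0005 0.06 0.3; 0 0 0.0005 0.06 0.3; 0 0 0.0005 0.06 0.3; 0 0 0.0005 0.06 0.3; 0 0 0.0005 0.06 0.3"

```text
time: 21.65
tool_pos: [501.2, 13.8, 108.0]
tcp_rot: [180.0, -0.0, 156.0]
ft_force: [-4.2, 4.7, 4.1]
finger_gap: 37.5
grip_force: 29.7
```

```bash
python3 t.py 6
```

```text
21.95 tq [0.7024 0.7205 0.0317] sd 0.0387 F [-4.61  4.57  5.09] pos [501.19  13.77 107.94] yaw 156.09 gap 37.69728625757327 29.73930448293686 -70.66145500325702
```

```bash
sed -i 's/s\["tcp_rot"\]\[2\]\])/s["tcp_rot"][2],s["joint_efforts"][5]])/; s/^A=np.array(A);print(/&"j6",A[:,10].mean().round(5),A[:,10].std().round(5),/' t.py; python3 t.py 3
```

```text
j6 0.0401 0.00117 22.1 tq [0.7361 0.7006 0.0463] sd 0.0208 F [-4.21  4.44  5.12] pos [501.18  13.79 107.94] yaw 156.31 gap 37.93301256899786 29.738843142986298 -70.65990937094948
```

>>> apply_moves --series "0 0 0.0005 0.06 0.3; 0 0 0.0005 0.06 0.3; 0 0 0.0005 0.06 0.3; 0 0 0.0005 0.06 0.3; 0 0 0.0005 0.06 0.3"

```text
time: 22.52
tool_pos: [501.4, 14.0, 107.2]
tcp_rot: [179.9, -0.1, 121.6]
ft_force: [-3.0, 6.5, 5.1]
finger_gap: 38.1
grip_force: 29.7
```

```bash
python3 t.py 3
```

```text
j6 0.53538 1.81984 22.6667 tq [0.9487 0.5256 0.0564] sd 0.0075 F [-2.91  5.59  4.55] pos [501.42  14.09 107.2 ] yaw 121.51 gap 37.92250673113936 29.745303690433502 -36.20280419581449
```

>>> apply_moves --series "0 0 0.0005 0.06 0.3; 0 0 0.0005 0.06 0.3; 0 0 0.0005 0.06 0.3; 0 0 0.0005 0.06 0.3; 0 0 0.0005 0.06 0.3"

```text
time: 23.08
tool_pos: [501.8, 14.2, 106.5]
tcp_rot: [179.9, -0.1, 87.2]
ft_force: [-1.0, 6.6, 3.6]
finger_gap: 37.8
grip_force: 29.7
```

```bash
cat > t.py <<'E'
from h import *
import sys
A=[]
for i in range(int(sys.argv[1])):
    snapshot("wrist");s=sense();A.append([s["joint_efforts"][5],s["wrist_torque"][2],s["tcp_rot"][2]])
A=np.array(A);print(s["time"],"j6",A[:,0].round(4),"tqz",A[:,1].mean().round(4),"yaw",A[:,2].mean().round(2),"F",s["ft_force"].round(1),s["tool_pos"].round(2),"J6",s["joint_pos"][5].round(2))
E
python3 t.py 5
```

```text
23.3333 j6 [-1.8773  2.5179  0.9662  0.2889  0.0987] tqz 0.0449 yaw 87.3 F [-1.2  5.7  2.6] [501.79  14.18 106.51] J6 -1.9
```

>>> apply_moves --series "0 0 0.0005 0.06 0.3; 0 0 0.0005 0.06 0.3; 0 0 0 0 0.3; 0 0 0 0 0.3; 0 0 0 0 0.3"

```text
time: 23.75
tool_pos: [501.9, 14.2, 106.2]
tcp_rot: [180.0, -0.1, 73.8]
ft_force: [1.2, 5.7, 2.4]
finger_gap: 37.7
grip_force: 29.8
```

```bash
python3 t.py 4
```

```text
23.95 j6 [0.0531 0.0428 0.0406 0.0401] tqz 0.0133 yaw 73.81 F [-0.8  5.4  2.2] [501.93  14.15 106.22] J6 11.84
```

>>> apply_moves --series "0 0 0.0004 0.05 0.3; 0 0 0 0 0.3; 0 0 0 0 0.3; 0 0 0 0 0.3"

```text
time: 24.28
tool_pos: [502.0, 14.1, 106.1]
tcp_rot: [180.0, -0.1, 68.1]
ft_force: [0.0, 6.4, 2.2]
finger_gap: 37.8
grip_force: 29.8
```

```bash
python3 t.py 3
```

```text
24.4333 j6 [0.0549 0.0471 0.0455] tqz 0.0459 yaw 68.08 F [0.2 6.6 1.3] [502.01  14.15 106.11] J6 17.57
```

>>> apply_moves --series "0 0 0.0004 0.05 0.3; 0 0 0 0 0.3; 0 0 0 0 0.3; 0 0 0 0 0.3"

```text
time: 24.77
tool_pos: [502.0, 14.1, 106.0]
tcp_rot: [180.0, -0.1, 62.3]
ft_force: [-0.1, 5.5, 2.0]
finger_gap: 37.8
grip_force: 29.8
```

```bash
python3 t.py 3
```

```text
24.9167 j6 [0.0553 0.0474 0.0459] tqz 0.048 yaw 62.35 F [0.3 7.3 2.1] [502.06  14.13 105.98] J6 23.3
```

Joint-6 effort is a clean signal, with a drag baseline of about 0.045. I continue in 0.1 rad steps.

>>> apply_moves --series "0 0 0.0004 0.05 0.3; 0 0 0 0 0.3; 0 0 0 0 0.3; 0 0 0 0 0.3"

```text
time: 25.25
tool_pos: [502.1, 14.1, 106.0]
tcp_rot: [180.0, -0.1, 56.6]
ft_force: [-0.8, 5.6, 1.9]
finger_gap: 38.2
grip_force: 29.8
```

```bash
python3 t.py 3
```

```text
25.4 j6 [0.0756 0.0678 0.0661] tqz 0.1106 yaw 56.62 F [0.4 5.8 2. ] [502.15  14.1  105.96] J6 29.03
```

>>> apply_moves --series "0 0 0.0004 0.05 0.3; 0 0 0 0 0.3; 0 0 0 0 0.3; 0 0 0 0 0.3"

```text
time: 25.73
tool_pos: [502.2, 14.1, 105.9]
tcp_rot: [180.0, -0.1, 50.9]
ft_force: [0.8, 5.2, 3.2]
finger_gap: 38.0
grip_force: 29.8
```

```bash
python3 t.py 3
```

```text
25.8833 j6 [0.0985 0.0908 0.089 ] tqz 0.0822 yaw 50.89 F [1.  5.3 2.8] [502.21  14.06 105.95] J6 34.76
```

>>> apply_moves --series "0 0 0.0004 0.05 0.3; 0 0 0 0 0.3; 0 0 0 0 0.3; 0 0 0 0 0.3"

```text
time: 26.22
tool_pos: [502.3, 14.0, 105.9]
tcp_rot: [180.0, -0.1, 45.2]
ft_force: [0.5, 5.2, 3.4]
finger_gap: 37.9
grip_force: 29.9
```

```bash
python3 t.py 3
```

```text
26.3667 j6 [0.1288 0.121  0.1193] tqz 0.1101 yaw 45.17 F [0.9 5.4 3. ] [502.27  14.   105.91] J6 40.49
```

Contact came in the first of those steps. The torque rise of 0.073 over about 0.28 rad commanded, less about 0.09 rad of wind-up, gives roughly 7–9 N, a light nip. I'll release and rise clear.

>>> apply_moves --series "0 0 0 0 -0.4; 0 0 0 0 -0.4; 0 0 0 0 -0.4; 0 0 0 0 -0.4; 0 0 0 0 -0.4"

```text
time: 26.78
tool_pos: [501.3, 12.8, 105.1]
tcp_rot: [-180.0, 0.0, 45.1]
ft_force: [-0.1, 0.7, 0.5]
finger_gap: 59.9
grip_force: 0.0
```

>>> apply_moves --series "0 0 -0.03 0 -0.4; 0 0 -0.08 0 -0.4; 0 0 -0.1 0 -0.4; 0 0 -0.05 0 -0.4; 0 0 0 0 0.2"

```text
time: 27.2
tool_pos: [504.1, 12.8, 188.8]
tcp_rot: [179.7, -0.3, 45.1]
ft_force: [0.5, -0.1, 0.1]
finger_gap: 49.2
grip_force: 0.0
```

>>> apply_moves --series "0 0 0 0.06 0.2; 0 0 0 0.06 0.2; 0 0 0 0.06 0.2; 0 0 0 0.06 0.2; 0 0 0 0.06 0.2"

```text
time: 27.62
tool_pos: [501.0, 13.0, 182.9]
tcp_rot: [-180.0, 0.0, 10.4]
ft_force: [-0.0, -1.1, -0.7]
finger_gap: 34.0
grip_force: 0.0
```

>>> apply_moves --series "0 0 0 0.06 0.2; 0 0 0 0.06 0.2; 0 0 0 0.06 0.2; 0 0 0 0.06 0.2; 0 0 0 0.03 0.2"

```text
time: 28.03
tool_pos: [501.0, 13.0, 182.9]
tcp_rot: [180.0, 0.0, -20.6]
ft_force: [0.6, 0.0, -0.1]
finger_gap: 34.2
grip_force: 0.0
```

>>> apply_moves --series "-0.06 0 0 0 0.2; -0.11 0 0 0 0.2; -0.08 0 0 0 0.2; -0.04 0 0 0 0.2; 0 0 0 0 0.2"

```text
time: 28.45
tool_pos: [417.8, 43.8, 182.9]
tcp_rot: [180.0, 0.0, -20.1]
ft_force: [-0.2, -0.5, -0.4]
finger_gap: 34.0
grip_force: 0.0
```

>>> apply_moves --series "0 0 0 0 0.2; 0 0 0 0 0.2; 0 0 0 0 0.2"

```text
time: 28.7
tool_pos: [420.3, 42.7, 183.3]
tcp_rot: [180.0, -0.0, -20.2]
ft_force: [-0.2, 0.0, -0.4]
finger_gap: 34.2
grip_force: 0.0
```

```bash
python3 w.py s10; cat > m.py <<'E'
import sys
from h import *
d=np.load(sys.argv[1]+".npz");P,Q,T=d["P"],d["Q"],d["T"]
p=P[(P[...,0]>420)&(P[...,2]>92)&(P[...,2]<110)];zp=np.median(p[:,2])
R=np.hypot(P[...,0]-502.3,P[...,1]-12.4)
c=P[(R<19.5)&(R>15)&(P[...,2]>zp+40)&(P[...,2]<zp+60)];print("plat",zp,"coltop",len(c) and (np.percentile(c[:,2],[50,75,90])-zp))
g=P[(P[...,2]>zp+26)&(P[...,2]<zp+33)&(R>22)&(R<125)&(abs(Q[...,1])<40)];gt=g@np.linalg.inv(T).T
x=gt[:,0];w=[(a,gt[(x>a)&(x<a+8),1].min().round(1),gt[(x>a)&(x<a+8),1].max().round(1)) for a in range(-24,60,8) if ((x>a)&(x<a+8)).sum()>5]
print("gauge",len(g),np.median(g[:,2])-zp,x.min(),x.max(),w)
E
python3 m.py s10; python3 -c "
from h import *
st,T=tool();delta(T,419.7,42.7,77.7,-20)"
```

```text
28.7 [420.32194104  42.73530744 183.25567473] [ 1.79994360e+02 -6.59250754e-03 -2.02025974e+01] 34.21095141249599 [-0.211817    0.01157842 -0.39157751]
plat 101.55403843068282 coltop [49.08940708 49.63465313 50.08935488]
gauge 2442 29.828089936264433 -18.109273446385032 114.55713521614427 [(-24, np.float64(-4.8), np.float64(7.9)), (-16, np.float64(-4.7), np.float64(7.9)), (-8, np.float64(-5.6), np.float64(7.8)), (0, np.float64(-5.5), np.float64(7.7)), (8, np.float64(-5.5), np.float64(7.6)), (16, np.float64(-5.4), np.float64(7.5)), (24, np.float64(-5.3), np.float64(7.5)), (32, np.float64(-4.4), np.float64(6.5)), (40, np.float64(-4.3), np.float64(6.5)), (48, np.float64(-5.0), np.float64(6.4)), (56, np.float64(-21.1), np.float64(22.5))]
twist share -0.0018 shift share [-0.0017  0.0008  0.3517]
```

The collar top now reads 50.1 mm over the platform and the gauge is unmoved. I'll go back down on the grip.

>>> apply_moves --series "-0.0015 0.001 0.04 -0.0018 0.2; 0 0 0.08 0 0.2; 0 0 0.09 0 0.2; 0 0 0.06 0 0.2; 0 0 0.04 0 0.2" --squeeze 60

```text
time: 29.17
tool_pos: [417.4, 42.8, 86.6]
tcp_rot: [179.9, 0.2, -20.0]
ft_force: [-0.4, -0.1, -0.3]
finger_gap: 34.4
grip_force: 0.0
```

>>> apply_moves --series "0 0 0.022 0 0.2; 0 0 0.012 0 0.2; 0 0 0.006 0 0.2; 0 0 0.0015 0 0.2; 0 0 0 0 0.2"

```text
time: 29.58
tool_pos: [419.8, 42.9, 78.5]
tcp_rot: [-180.0, -0.1, -20.0]
ft_force: [0.5, -0.1, 0.8]
finger_gap: 34.1
grip_force: 0.0
```

```bash
python3 w.py s11; python3 g.py s11 | head -6
```

```text
29.5833 [419.80958884  42.88535186  78.47632076] [-1.79979257e+02 -6.44838626e-02 -1.99737964e+01] 34.05030490644417 [ 0.45293885 -0.14331726  0.79161728]
11377 top plane [-3.41135489e-02  8.18785468e-03 -5.15486930e+01] z at x=0,84 -51.548693027945674 -54.414231135273575 x 14.013151524112402 114.95942571165676
15 -5.8 8.1 -52.8 slot -0.3 0.2
25 -5.9 8.1 -52.6 slot -0.2 0.2
35 -5.0 6.8 -52.9 slot -0.2 0.2
45 -4.8 7.1 -53.0 slot -0.2 0.2
55 -20.7 23.0 -52.9 slot -0.2 0.3
```

>>> apply_moves --series "0 0.001 0 0 0.2; 0 0 0 0 1; 0 0 0 0 1; 0 0 0 0 1; 0 0 0 0 1"

```text
time: 30.05
tool_pos: [419.5, 42.7, 78.4]
tcp_rot: [-180.0, -0.0, -20.0]
ft_force: [-2.3, -0.2, 6.1]
finger_gap: 13.2
grip_force: 58.9
```

>>> apply_moves --series "0 0 0 0 1; 0 0 0 0 1; 0 0 0 0 1"

```text
time: 30.3
tool_pos: [419.5, 42.7, 78.4]
tcp_rot: [-180.0, -0.0, -20.0]
ft_force: [-1.4, 0.2, 6.0]
finger_gap: 12.9
grip_force: 59.0
```

```bash
python3 t.py 2; python3 -c "
from h import *
s=sense();print(s['finger_gap'],s['grip_force'],s['wrist_torque'])"
```

```text
30.4 j6 [0.1293 0.1291] tqz 0.1266 yaw -19.96 F [-1.5  1.   5.7] [419.48  42.7   78.44] J6 108.8
13.244592703840654 58.95961940288544 [0.08250594 0.28512074 0.13056312]
```

>>> apply_moves --series "0 0 -0.001 0 1; 0 0 0 0 1; 0 0 0 0 1"

```text
time: 30.65
tool_pos: [419.5, 42.7, 78.5]
tcp_rot: [-180.0, -0.0, -20.0]
ft_force: [0.4, 0.7, 4.7]
finger_gap: 13.2
grip_force: 58.7
```

>>> apply_moves --series "0 0 -0.0025 0 1; 0 0 0 0 1; 0 0 0 0 1"

```text
time: 30.9
tool_pos: [419.3, 42.7, 78.6]
tcp_rot: [-180.0, -0.0, -20.0]
ft_force: [5.5, 1.4, -2.6]
finger_gap: 12.8
grip_force: 58.4
```

>>> apply_moves --series "-0.004 0 0 0 1; -0.008 0 0 0 1; -0.013 0 0 0 1; -0.018 0 0 0 1; -0.022 0 0 0 1"

```text
time: 31.32
tool_pos: [401.2, 48.8, 78.7]
tcp_rot: [180.0, -0.1, -20.0]
ft_force: [5.6, -1.9, -3.5]
finger_gap: 12.9
grip_force: 58.6
```

>>> apply_moves --series "-0.025 0 0 0 1; -0.025 0 0 0 1; -0.025 0 0 0 1; -0.025 0 0 0 1; -0.025 0 0 0 1"

```text
time: 31.73
tool_pos: [364.5, 62.3, 78.6]
tcp_rot: [180.0, 0.0, -20.0]
ft_force: [-0.2, -0.3, -0.5]
finger_gap: 13.3
grip_force: 59.0
```

>>> apply_moves --series "-0.02 0 0 0 1; -0.012 0 0 0 1; -0.008 0 0 0 1; 0 0 0 0 1; 0 0 0 0 1"

```text
time: 32.15
tool_pos: [354.0, 66.3, 78.7]
tcp_rot: [180.0, 0.0, -20.0]
ft_force: [0.2, 0.6, -1.4]
finger_gap: 13.1
grip_force: 59.0
```

```bash
python3 w.py s12; python3 g.py s12; python3 - <<'E'
from h import *
d=np.load("s12.npz");P=d["P"];R=np.hypot(P[...,0]-502.3,P[...,1]-12.4)
p=P[(P[...,0]>420)&(P[...,2]>92)&(P[...,2]<110)];zp=np.median(p[:,2]);c=P[(R<20)&(R>10)&(P[...,2]>zp+40)&(P[...,2]<zp+60)];print(zp,len(c),len(c)and np.percentile(c[:,2],90)-zp)
E
```

```text
32.15 [353.98488989  66.31163159  78.73855783] [ 1.79996728e+02  2.22600954e-02 -1.99594037e+01] 13.09634801684271 [ 0.17411505  0.56587829 -1.39945535]
12826 top plane [-6.24966255e-05 -3.84454191e-04 -5.28352481e+01] z at x=0,84 -52.835248127890445 -52.84049784443641 x 14.009665341641153 115.17729833087088
15 -5.8 7.7 -52.8 slot -0.3 0.2
25 -5.9 7.8 -52.6 slot -0.2 0.2
35 -4.9 6.8 -52.9 slot -0.2 0.2
45 -5.1 6.6 -52.9 slot -0.2 0.2
55 -21.2 22.5 -52.8 slot -0.2 0.3
65 -21.4 23.0 -52.9 slot -0.1 0.3
75 -21.2 22.8 -52.8 slot -0.1 0.3
85 -21.3 22.9 -52.8 slot -8.0 9.7
95 -21.2 22.7 -52.8 slot -8.1 9.7
105 -22.1 23.5 -52.8 slot -8.6 10.3
101.51205148973457 0 0
```

The gauge came out level with about 5 N of drag. I'll carry it to the free bench on the left and set it down.

>>> apply_moves --series "0 0 -0.04 0 1; -0.006 -0.05 -0.06 0 1; -0.01 -0.1 0 0 1; -0.01 -0.12 0 0 1; -0.01 -0.11 0 0 1"

```text
time: 32.62
tool_pos: [383.9, 178.5, 109.2]
tcp_rot: [-179.9, -0.1, -20.1]
ft_force: [1.7, -0.0, -2.6]
finger_gap: 12.7
grip_force: 59.0
```

>>> apply_moves --series "-0.01 -0.08 0.03 0 1; 0 -0.044 0.07 0 1; 0 0 0.09 0 1; 0 0 0.09 0 1; 0 0 0.06 0 1"

```text
time: 33.03
tool_pos: [391.4, 212.8, 3.9]
tcp_rot: [179.9, 0.1, -19.9]
ft_force: [0.5, -0.5, -2.3]
finger_gap: 13.0
grip_force: 58.9
```

>>> apply_moves --series "0 0 0.04 0 1; 0 0 0.025 0 1; 0 0 0.015 0 1; 0 0 0.007 0 1; 0 0 0 0 1"

```text
time: 33.45
tool_pos: [393.2, 213.1, -19.1]
tcp_rot: [-180.0, -0.0, -20.0]
ft_force: [-0.0, 0.4, -2.2]
finger_gap: 13.0
grip_force: 58.9
```

>>> apply_moves --series "0 0 0 0 1; 0 0 0 0 1"

```text
time: 33.62
tool_pos: [393.8, 213.4, -18.3]
tcp_rot: [-179.9, -0.1, -20.0]
ft_force: [-0.1, 0.0, -2.0]
finger_gap: 12.9
grip_force: 58.9
```

Down another 3 mm, release, and rise straight up.

>>> apply_moves --series "0 0 0.004 0 1; 0 0 0.004 0 1; 0 0 0.002 0 1; 0 0 0 0 1; 0 0 0 0 1"

```text
time: 34.03
tool_pos: [393.4, 213.2, -21.5]
tcp_rot: [-180.0, -0.0, -20.0]
ft_force: [-3.3, -0.5, 5.6]
finger_gap: 12.6
grip_force: 60.0
```

>>> apply_moves --series "0 0 0 0 0.2; 0 0 0 0 0.2; 0 0 0 0 0.2; 0 0 0 0 0.2; 0 0 0 0 0.2"

```text
time: 34.45
tool_pos: [392.9, 213.0, -22.3]
tcp_rot: [-180.0, -0.0, -20.0]
ft_force: [0.0, -0.3, -0.3]
finger_gap: 34.3
grip_force: 0.0
```

>>> apply_moves --series "0 0 -0.04 0 0.2; 0 0 -0.08 0 0.2; 0 0 -0.12 0 0.2; 0 0 -0.13 0 0.2; 0 0 -0.13 0 0.2"

```text
time: 34.87
tool_pos: [392.1, 212.7, 128.8]
tcp_rot: [179.9, 0.1, -20.0]
ft_force: [1.0, -0.2, 0.3]
finger_gap: 34.1
grip_force: 0.0
```

>>> apply_moves --series "0 0 -0.08 0 0.2; 0 0 -0.04 0 0.2; 0 0 0 0 0.2; 0 0 0 0 0.2"

```text
time: 35.2
tool_pos: [392.8, 213.0, 163.0]
tcp_rot: [180.0, 0.0, -20.0]
ft_force: [-0.5, -0.1, -0.5]
finger_gap: 34.3
grip_force: 0.0
```

```bash
python3 w.py s13; python3 - <<'E'
from h import *
s=snapshot("top");P=cloud(s);O=cloud(dict(np.load("top.npz")))
for n,(u,v) in dict(timer=(131,155),rack=(355,237),bottle=(388,152)).items():
    a=s["frame"][v-20:v+20,u-25:u+25].astype(int);b=np.load("top.npz")["frame"][v-20:v+20,u-25:u+25].astype(int);print(n,abs(a-b).mean(),abs(P[v-20:v+20,u-25:u+25,2]-O[v-20:v+20,u-25:u+25,2]).mean())
for n,c in dict(set=(502.3,12.4),fr=(537,-101.7),rl=(625.3,51.3),rr=(660.9,-62.9)).items():
    for tag,X in(("old",O),("new",P)):
        R=np.hypot(X[...,0]-c[0],X[...,1]-c[1]);k=X[(R<18)&(R>9)&(X[...,2]>140)&(X[...,2]<160)];print(n,tag,len(k),np.percentile(k[:,2],[50,75,90]).round(2))
d=np.load("s13.npz");W=d["P"];g=W[(W[...,2]>20)&(W[...,2]<45)&(np.hypot(W[...,0]-440,W[...,1]-200)<90)];print("gauge",len(g),np.percentile(g[:,2],[5,50,95]),cv2.minAreaRect(g[:,:2].astype(np.float32)))
E
```

```text
35.2 [392.8409955  213.01171307 163.00288486] [ 1.79998800e+02  1.45846278e-03 -1.99748650e+01] 34.26185185688708 [-0.4727811  -0.05569955 -0.54183884]
timer 8.580333333333334 16.741168886506426
rack 7.064 12.808034894617522
bottle 7.434666666666667 9.465266208104852
set old 29 [151.47 153.09 153.79]
set new 25 [148.75 149.72 150.34]
fr old 28 [148.77 150.38 151.6 ]
fr new 30 [148.7  150.07 150.75]
rl old 32 [146.69 149.53 150.73]
rl new 29 [146.91 149.45 149.98]
rr old 35 [148.47 149.67 150.98]
rr new 36 [148.01 150.2  150.86]
gauge 2305 [29.99036118 31.45924113 32.7108667 ] ((438.5937805175781, 195.7923583984375), (45.21229934692383, 131.92002868652344), 69.98041534423828)
```

```bash
python3 -c "
from bench import hand_in
print(hand_in())"
```

```text
the job is handed in; nothing more can be done
None
```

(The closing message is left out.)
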